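Bring the hanging archive camera to rest over the medal

TASK

Draw the hanging dome camera off the carton it is parked on by moving its carriage along the overhead rail, stop it over the medal in the wooden tray and bring it to hang straight and still there for five seconds for its picture, then let go of the carriage and leave it so. Once off the carton the camera swings almost without friction, so still it with motions of the carriage's orange handle: the robot must not touch the camera, its rod or its counterweight, and the camera must not swing wildly or bump into the carton again. Leave the carton and the other things on the table where they are.

Things in the scene. Friction and masses are not known exactly. Their poses are not given: they have to be found in the camera images.
- gantry: Aluminium overhead rail fixed to the table: a beam 880 mm long along its own y, 30 x 30 mm, its axis 250 mm above the table, on two posts at its own y = +-435 mm. Origin on the table under the beam's middle; x points across the beam away from the robot, y along the beam (robot's left), z up. Turned by up to 0.15 rad.
- carriage (a joint): Travel (m) of the blue carriage (60 x 90 x 50 mm, about 1.7 kg with all that hangs on it) along the beam. 0 at the parking stop, where it starts (carriage middle at gantry y = +0.22 m); grows towards gantry -y, up to the far stop at 0.50 (gantry y = 0.22 - travel). Sliding friction of about 2 N keeps it where it is left; the swinging camera cannot move it.
- handle (a point): Centre of the carriage's orange grip: an upright block 30 (x) x 26 (along the beam) x 50 mm tall, from 275 to 325 mm above the table, 60 mm in front (gantry -x) of the beam's axis, free above and on both sides: pinch it from above, fingers closing along the beam. This point is 300 mm above the table.
- swing (a joint): Angle (rad) of the hanging camera about a level pivot parallel to gantry x, 80 mm beyond the beam (+x), at the carriage's middle, 280 mm above the table. 0 = straight down; positive = camera end leaning to gantry +y, to the carton; starts near +0.38. Period about 1.9 s (+-12 percent), halves in a minute. angle'' = -w2*angle + (w2/9.81)*travel'' with w2 about 11 per s2. Stops at +-0.9.
- pendant: The hanging camera: a steel rod 12 mm thick on the pivot, then a white cylinder 60 mm across and 80 mm long ending in a black half-round dome of radius 30 mm, its centre 180 mm below the pivot; 0.40 kg. Origin at the pivot, z up along the rod. It hangs in the plane 80 mm beyond the beam. Only the dome touches the carton at the start.
- counterweight: Brass cylinder 56 mm across, 40 mm high, about 0.56 kg (hidden differences), fixed on the rod; origin at its middle, 80 mm above the pivot (top 100 mm above it: 380 mm above the table). Keep the gripper clear of it.
- lens (a point): Lowest point of the camera's dome, 210 mm below the pivot along the rod; 70 mm above the table when it hangs straight.
- tray: Fixed open wooden tray 110 x 110 x 24 mm, lined red, with a brass medal 50 mm across in its middle. Origin on the table under the medal; axes parallel to the gantry's; it lies under the camera's path. The lens is over the medal when its distance from the tray's origin along y (along the beam) is small.
- parking_box: Cardboard carton 200 (x) x 150 (y) x 83 mm, 3 kg, loose at the rail's left end. The dome starts resting on its top, 10 to 27 mm in from its gantry -y edge; drawing the carriage to gantry -y pulls the dome off that edge: it drops 13 mm and swings. Origin at the centre of its underside, axes parallel to the gantry's.
- mug: Blue mug, 80 mm across, 95 mm high, loose. Leave alone.
- jar: Amber jar, 70 mm across, 90 mm high, loose. Leave alone.
- brush: Small hand brush with wooden handle, about 200 mm long, lying between robot and rail. Leave alone.
- badge_box: Flat carton 140 x 200 x 60 mm with a white lid, loose. Leave alone.
There are look-alikes about, which are no part of the job. Of the things shaped like the tray, the wooden one is meant.

How it is judged:
By the outcome, as a careful person would: the job done as asked, in the order asked, and still so for the second after the job is handed in, with the robot touching nothing.
It also fails if it takes over 48 s, if anything falls off the work surface, if the arm or the gripper's body presses on something with over 40 N, if the wrist force passes 120 N, or if a joint passes its speed limit or range.

ROBOT

A 7-joint arm with a two-finger parallel gripper is mounted at the origin on the work surface. World frame = base frame: x ahead of the robot, y to its left, z up, the work surface at z = 0. Lengths are in m, angles in rad, forces in N, time in s.
With the tool pointing down it reaches from about 0.4 to 0.9 m from the base axis. Payload 5.5 kg.
Tool frame: the origin (TCP) lies midway between the tips of the shut fingers; the grasp point (between the pads) lies 19 mm behind it; z points along the fingers, y is the line along which they close (so a half turn about z gives the same grasp; the last joint's range is limited). The gripper opens to 85 mm and grips with 20 to 120 N. Pads are 22 mm wide; open, the fingers measure 114 mm over their backs; the gripper's body (76 mm by 85 mm) begins 54 mm behind the grasp point. The pads swing forward as they close: fully open they stand 13 mm farther back than shut.
Start: joints at [1.567, 0.501, -0.427, 1.55, 0.221, 1.138, -0.21], TCP at [0.171, -0.627, 0.202] pointing down, gripper open.
Joint ranges: [-2.88, 2.88], [-0.31, 2.03], [-1.54, 1.56], [0.2, 2.42], [-1.41, 4.55], [0.19, 2.02], [-2.57, 2.57]. Speed limits (rad/s): [2.57, 2.57, 3.14, 3.14, 3.14, 3.14, 3.14].

INTERFACE

Orientations are given as [roll, pitch, yaw] about the fixed x, y, z axes, in that order (R = Rz(yaw) Ry(pitch) Rx(roll)).
In Python, from bench import manip, capture, get_calibration gives the robot as it stands.
- The arm moves only by the tool move_arm, never from a script. Its argument "moves" is a list of rows, each a list of 7 numbers: the turn, a rotation vector about the world's x, y, z in rad, then the shift along the world's x, y, z in m, then the finger opening in m, from 0 to 0.0854. In form: [[rx, ry, rz, x, y, z, claw], ...]. A call has 1 to 20 rows; each row shifts and turns the commanded pose from where the row before left it; what a row does not reach is not made up. A row lasts 1/12 s, in which the tool goes at most 41.7 mm and 7.16 degrees, less where a joint would pass 70% of its speed; a pose out of reach is approached as far as the arm can. A call is refused whole if a number of a shift passes 0.0417 or a number of a turn 0.125, either way. A call with a gripper value outside its range is refused whole. The fingers move at their own pace and stop on an object; the grip force is fixed at half the most. Time passes only in rows, so rows that do not move let the fingers close. It gives the time, the measured TCP pose, the force, the opening and the grip force at its end, in the units of the state.
- manip.sense(): the state, without advancing time (a new reading comes with each control period).
- capture(name): name is "scene" or "top" or "wrist"; returns the picture (480x640x3 uint8, red, green, blue); there is no depth.
- get_calibration(name): a dict with "K" (3x3 intrinsics, pixels), "R" (3x3) and "t" (3): a world point X has camera coordinates R X + t. Camera axes: x right, y down, z forward; pixel columns grow to the right and rows downward; lengths in m; the calibration is good to about 2 mm. A picture is of the moment at which its call begins: read the wrist's pose just before it. get_calibration takes no time and is no camera call; for the wrist camera it gives the pose at the moment of the call.
- manip.close_job(): hands the job in; it is judged then, once.
The state is a dict: "time_s": time; "joint_positions": joint angles; "dq": joint speeds; "tau": joint torques, N m; "ee_pos": TCP position; "eef_rot": TCP orientation; "ft_force": force on the tool from outside, world axes, zero at the start; "torque": the same for the moment, N m; "finger_gap": finger opening in m; "grip_force": force on a finger pad.
Only numpy, scipy, OpenCV 4.12 (cv2) and the standard library are available. Lean on these libraries where they do the work, as an engineer would, in place of code of your own. Each camera call takes 0.05 s, during which the arm holds its last target. There are 200 camera calls.

## Working session

There is one attempt and no reset: what is moved stays moved. The work goes in short steps, Python scripts to look and compute and a tool call to move; the robot and the scene stay as the last step left them, time stands still between calls to the robot, and variables do not carry over. Pictures are saved under pics/ and viewed, at most 10 in all, crops included, and the job is handed in when it is done.

Besides the shell and the picture viewer there is one more tool, called after "Emit:" as a command line: name --pt "numbers of a row" for each row, then --argument value for the rest. move_arm: Moves the arm, as the interface text tells. Its arguments: {"type":"object","properties":{"moves":{"type":"array","items":{"type":"array","items":{"type":"number"}}}},"required":["moves"]}

```bash
mkdir -p pics; python3 - <<'E'
from bench import manip, capture, get_calibration
import cv2,numpy as np
np.set_printoptions(precision=4,suppress=True)
for n in("scene","top"):
    cv2.imwrite(f"pics/{n}0.png",capture(n)[:,:,::-1]); c=get_calibration(n); print(n,c["K"],c["R"],c["t"])
s=manip.sense(); print(s["time_s"],s["ee_pos"],s["eef_rot"],s["finger_gap"])
E
```

```text
scene [[433.0622   0.     313.0132]
 [  0.     433.0622 240.9229]
 [  0.       0.       1.    ]] [[ 0.6392  0.7689 -0.0138]
 [ 0.5561 -0.4745 -0.6823]
 [-0.5312  0.4285 -0.7309]] [-0.3211 -0.1709  1.6508]
top [[442.7636   0.     330.763 ]
 [  0.     442.7636 234.429 ]
 [  0.       0.       1.    ]] [[ 0.1255 -0.9921  0.0058]
 [-0.9688 -0.1238 -0.2149]
 [ 0.2139  0.0213 -0.9766]] [-0.0877  0.57    1.2295]
0.1 [ 0.1712 -0.6264  0.2007] [-3.1398 -0.0001  0.2668] 0.0857046085461317
```

View pics/scene0.png

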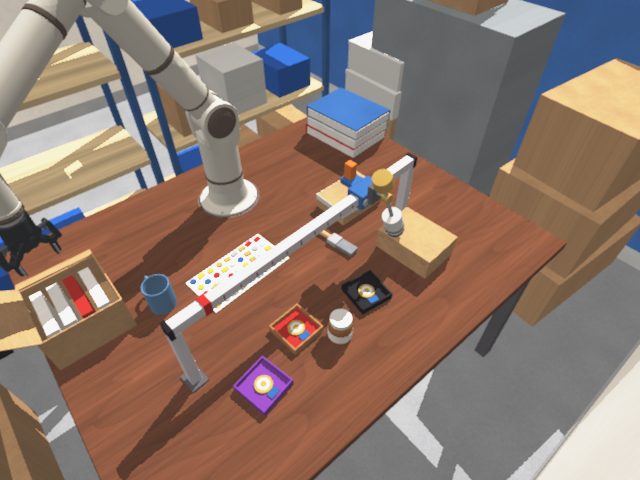

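View pics/top0.png

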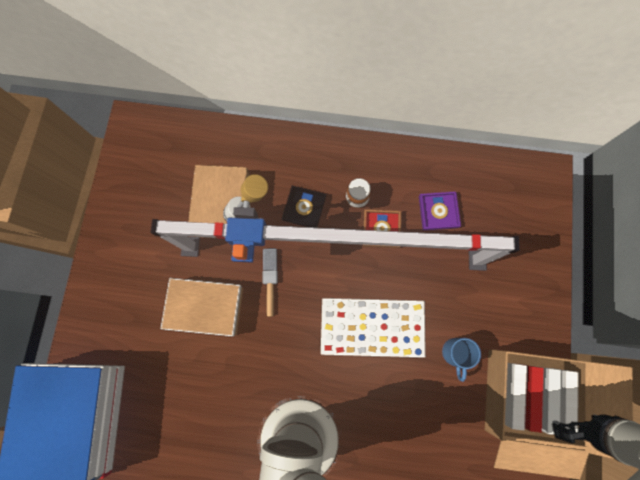

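The scene picture shows the wooden, red-lined tray at about (297,328) and the orange handle at (350,170). In the top view the tray is at (382,222) and partly under the beam. The handle is at (238,252) and the beam runs from (155,228) to (514,243). The black and purple trays are look-alikes.

```bash
cat >h.py <<'E'
import cv2,numpy as np
from bench import manip, capture, get_calibration
np.set_printoptions(precision=4,suppress=True)
def ray(c,uv):
    d=c["R"].T@np.linalg.solve(np.array(c["K"]),[uv[0],uv[1],1.]); return -c["R"].T@np.array(c["t"]),d/np.linalg.norm(d)
def plane(c,uv,z):
    o,d=ray(c,uv); return o+d*(z-o[2])/d[2]
def tri(*cu):
    A=0;b=0
    for c,uv in cu:
        o,d=ray(c,uv);P=np.eye(3)-np.outer(d,d);A=A+P;b=b+P@o
    return np.linalg.solve(A,b)
def cents(im,lo,hi,roi,amin=15):
    x0,y0,x1,y1=roi;h=cv2.cvtColor(im[y0:y1,x0:x1],cv2.COLOR_BGR2HSV)
    n,l,s,c=cv2.connectedComponentsWithStats(cv2.inRange(h,lo,hi))
    return [(s[i],c[i]+[x0,y0]) for i in range(1,n) if s[i,4]>=amin]
E
python3 - <<'E'
from h import *
T,S=get_calibration("top"),get_calibration("scene")
t,s=cv2.imread("pics/top0.png"),cv2.imread("pics/scene0.png")
for nm,im,roi in(("t",t,(225,238,255,270)),("s",s,(335,155,365,190))):
    print("orange",nm,cents(im,(4,150,120),(16,255,255),roi))
for nm,im,roi in(("t",t,(215,205,275,270)),("s",s,(335,165,390,215))):
    print("blue",nm,cents(im,(100,120,60),(125,255,255),roi))
for nm,im,roi in(("red t",t,(355,200,410,235)),("s",s,(265,300,330,360))):
    print(nm,cents(im,(0,150,90),(4,255,255),roi)+cents(im,(174,150,90),(180,255,255),roi))
    print("gold/medal",nm,cents(im,(15,60,120),(35,255,255),roi,8))
h=cv2.cvtColor(t,cv2.COLOR_BGR2HSV); 
m=cv2.inRange(h[215:255,150:525],(0,0,150),(180,50,255)); ys,xs=np.nonzero(m); print("beam fit"); 
pts=np.c_[xs+150,ys+215]
for u in (280,320,340,430,460): 
    c=pts[pts[:,0]==u][:,1]; print(u,c.min(),c.max(),plane(T,(u,c.mean()),.265))
for uv in((155,221),(155,235),(514,237),(514,250)): print(uv,plane(T,uv,.265))
out=[cv2.resize(t[180:280,150:300],None,fx=4,fy=4),cv2.resize(s[290:365,250:350],None,fx=5,fy=5)]
a=np.zeros((600,800,3),np.uint8)
a[:300,:450]=cv2.resize(t[190:290,150:300],(450,300));a[:300,450:]=cv2.resize(t[190:240,350:410],(350,300))
a[300:,:400]=cv2.resize(s[290:365,250:350],(400,300));a[300:,400:]=cv2.resize(s[150:225,330:430],(400,300))
cv2.imwrite("pics/c1.png",a)
E
```

```text
orange t [(array([  7,   7,  13,  14, 147], dtype=int32), array([238.2993, 251.2245]))]
orange s [(array([  8,   4,  15,  20, 209], dtype=int32), array([349.8038, 168.555 ]))]
blue t [(array([ 11,  13,  38,  29, 865], dtype=int32), array([244.7214, 230.8254]))]
blue s [(array([  6,  10,  31,  34, 472], dtype=int32), array([358.0106, 187.3559]))]
red t [(array([ 11,  13,  12,  16, 135], dtype=int32), array([370.7111, 219.9259])), (array([ 24,  13,  19,  17, 152], dtype=int32), array([392.375 , 220.2961]))]
gold/medal red t [(array([19, 21, 16, 10, 56], dtype=int32), array([382.0357, 224.625 ])), (array([24, 26,  6,  5, 15], dtype=int32), array([381.8, 227.6]))]
s [(array([  9,   8,  44,  39, 586], dtype=int32), array([294.5222, 326.0392]))]
gold/medal s [(array([ 23,  20,  17,  16, 101], dtype=int32), array([295.6733, 327.901 ])), (array([29, 25,  5,  4, 18], dtype=int32), array([295.7778, 326.3889]))]
beam fit
280 227 238 [0.5211 0.1045 0.265 ]
320 229 240 [0.5286 0.0066 0.265 ]
340 230 240 [ 0.5336 -0.0421  0.265 ]
430 234 245 [ 0.5503 -0.2618  0.265 ]
460 235 247 [ 0.5559 -0.335   0.265 ]
(155, 221) [0.5108 0.4135 0.265 ]
(155, 235) [0.4763 0.4061 0.265 ]
(514, 237) [ 0.5827 -0.4659  0.265 ]
(514, 250) [ 0.5502 -0.4671  0.265 ]
```

View pics/c1.png

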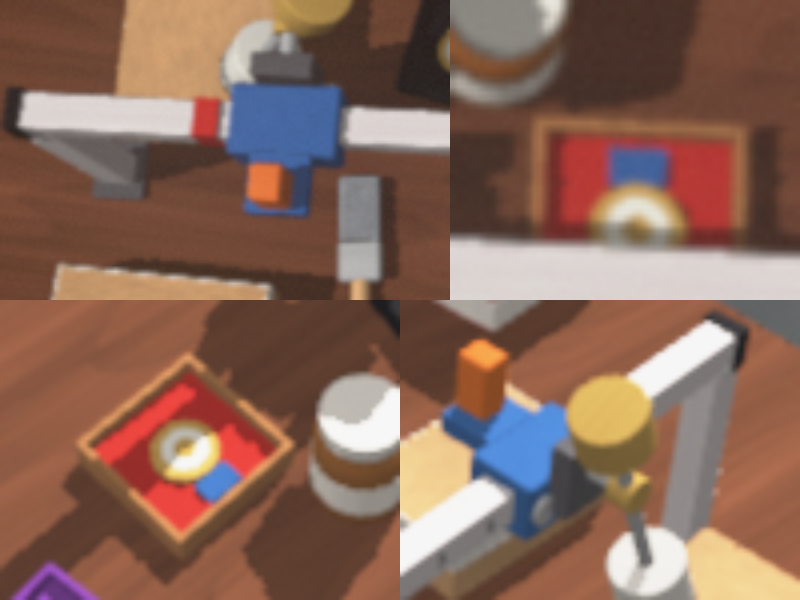

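The crops show the handle's top face at top-view (237.7,251.7) and scene (350.5,163.2). The medal's centre is at top-view (382,229), half hidden by the beam, and scene (296,327).

```bash
python3 - <<'E'
from h import *
T,S=get_calibration("top"),get_calibration("scene")
t=cv2.imread("pics/top0.png")
ht=(237.7,251.7);hs=(350.5,163.2)
print("handle top tri",tri((T,ht),(S,hs)),plane(T,ht,.325),plane(S,hs,.325))
print("centroids tri",tri((T,(238.3,251.2)),(S,(349.8,168.5))))
print("medal tri",tri((T,(382,229)),(S,(296,327))),plane(T,(382,229),.008),plane(S,(296,327),.008))
# tray rim corners in scene (top z .024)
cr=[(250+190/4,290+55/4),(250+79/4,290+147/4),(250+180/4,290+257/4),(250+292/4,290+142/4)]
P=np.array([plane(S,u,.024) for u in cr]);print("tray rim",P,P.mean(0))
for a,b in((530,122),(750,127)): print("top rim corner",plane(T,(350+(a-450)*60/350,190+b/6),.024))
# beam direction: yaw
m=cv2.inRange(cv2.cvtColor(t,cv2.COLOR_BGR2HSV),(0,0,150),(180,50,255))
W=[]
for u in list(range(272,345))+list(range(420,465)):
    v=np.nonzero(m[222:252,u])[0]+222; W.append(plane(T,(u,v.mean()),.265)[:2])
W=np.array(W);k,b=np.polyfit(W[:,1],W[:,0],1);print("beam x=%.4f*y+%.4f"%(k,b),"yaw",-np.arctan(k))
# beam ends, top
E=(plane(T,(155,228),.265)+plane(T,(514,243.5),.265))/2;print("mid",E)
# blue carriage top
print("carriage",plane(T,(150+285/3,190+120/3),.275))
# parking box top edge
print("box edges",[plane(T,u,.083) for u in ((194,166),(246,167))])
E
```

```text
handle top tri [0.4531 0.1872 0.319 ] [0.4518 0.1853 0.325 ] [0.459  0.1823 0.325 ]
centroids tri [0.4554 0.1873 0.3022]
medal tri [ 0.6244 -0.1657  0.0126] [ 0.6251 -0.1669  0.008 ] [ 0.6225 -0.1634  0.008 ]
tray rim [[ 0.5712 -0.1165  0.024 ]
 [ 0.582  -0.2253  0.024 ]
 [ 0.6956 -0.2235  0.024 ]
 [ 0.6763 -0.1074  0.024 ]] [ 0.6313 -0.1682  0.024 ]
top rim corner [ 0.6721 -0.1043  0.024 ]
top rim corner [ 0.6841 -0.2185  0.024 ]
beam x=-0.0787*y+0.5300 yaw 0.07852899262005036
mid [ 0.5299 -0.0283  0.265 ]
carriage [0.5144 0.1882 0.275 ]
box edges [array([0.7266, 0.4128, 0.083 ]), array([0.7432, 0.2595, 0.083 ])]
```

Emit:
move_arm --pt "0 0 0 0 0 0.04 0.0854" --pt "0 0 0 0 0 0.04 0.0854" --pt "0 0 0 0 0 0.04 0.0854" --pt "0 0 -0.02 0.015 0.01 0.035 0.0854" --pt "0 0 -0.02 0.02 0.02 0.03 0.0854" --pt "0 0 -0.02 0.023 0.028 0.015 0.0854" --pt "0 0 -0.02 0.023 0.028 0 0.0854" --pt "0 0 -0.02 0.023 0.028 0 0.0854" --pt "0 0 -0.02 0.023 0.028 0 0.0854" --pt "0 0 -0.02 0.023 0.028 0 0.0854" --pt "0 0 -0.02 0.023 0.028 0 0.0854" --pt "0 0 -0.02 0.023 0.028 0 0.0854" --pt "0 0 -0.01 0.023 0.028 0 0.0854" --pt "0 0 0 0.023 0.028 0 0.0854"

```text
time_s: 1.27
ee_pos: [0.414, -0.3433, 0.4014]
eef_rot: [-3.142, 0.001, 0.076]
ft_force: [1.8, -0.3, -0.2]
finger_gap: 0.0854
grip_force: 0.0
```

Emit:
move_arm --pt "0 0 0 0.002 0.035 0 0.0854" --pt "0 0 0 0.003 0.037 0 0.0854" --pt "0 0 0 0.003 0.037 0 0.0854" --pt "0 0 0 0.003 0.037 0 0.0854" --pt "0 0 0 0.003 0.037 0 0.0854" --pt "0 0 0 0.003 0.037 0 0.0854" --pt "0 0 0 0.003 0.037 0 0.0854" --pt "0 0 0 0.003 0.037 0 0.0854" --pt "0 0 0 0.003 0.037 0 0.0854" --pt "0 0 0 0.003 0.037 0 0.0854" --pt "0 0 0 0.003 0.037 0 0.0854" --pt "0 0 0 0.003 0.037 0 0.0854" --pt "0 0 0 0.003 0.037 0 0.0854" --pt "0 0 0 0.003 0.03 0 0.0854" --pt "0 0 0 0 0.02 0 0.0854" --pt "0 0 0 0 0 0 0.0854"

```text
time_s: 2.6
ee_pos: [0.4528, 0.1893, 0.4015]
eef_rot: [-3.139, 0.001, 0.085]
ft_force: [-1.0, -0.7, 0.6]
finger_gap: 0.0858
grip_force: 0.0
```

```bash
python3 - <<'E'
from h import *
s=manip.sense();print(s["time_s"],s["ee_pos"],s["eef_rot"],s["joint_positions"])
w=get_calibration("wrist");wi=capture("wrist")[:,:,::-1];t=capture("top")[:,:,::-1]
sc=capture("scene")[:,:,::-1]
for n,i in(("wrist1",wi),("top1",t),("scene1",sc)): cv2.imwrite(f"pics/{n}.png",i)
a=np.hstack([cv2.resize(wi,(400,300)),cv2.resize(t,(400,300))])
b=np.hstack([cv2.resize(sc,(400,300)),cv2.resize(np.ascontiguousarray(sc[120:270,280:480]),(400,300))])
cv2.imwrite("pics/c2.png",np.vstack([a,b]))
print(cents(wi,(4,150,120),(16,255,255),(0,0,640,480),100))
p=np.array([.4554,.1870,.325]);q=w["K"]@(w["R"]@p+w["t"]);print("pred top face",q[:2]/q[2])
E
```

```text
2.6 [0.4528 0.1893 0.4015] [-3.1386  0.0006  0.0848] [ 0.5978  0.1482 -1.1567  1.6283  0.1336  1.4535 -2.0564]
[(array([539,   0,  36,  15, 300], dtype=int32), array([555.2333,   6.9467])), (array([ 301,  211,   39,   53, 1617], dtype=int32), array([320.5826, 239.906 ]))]
pred top face [314.6305 240.4865]
```

View pics/c2.png

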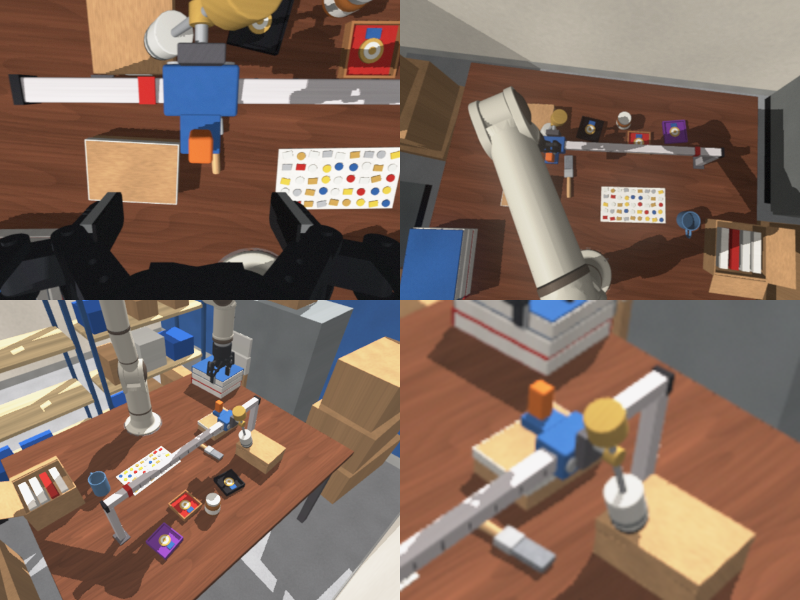

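The wrist picture shows the handle between the open fingers at about (320,240), the beam level in the image, and the medal at about (593,80).

```bash
python3 - <<'E'
from h import *
w=get_calibration("wrist");wi=cv2.imread("pics/wrist1.png")
T,S=get_calibration("top"),get_calibration("scene")
print("cam",-w["R"].T@w["t"])
h=cv2.cvtColor(wi,cv2.COLOR_BGR2HSV);m=cv2.inRange(h,(4,150,120),(16,255,255))[205:270,290:350]
print(np.unique(h[205:270,290:350,2][m>0]//10,return_counts=True))
top=plane(w,(320.6,233),.325);print("handle",plane(w,(320.6,240),.325), "edges",plane(w,(301,240),.325),plane(w,(340,240),.325),plane(w,(320,211),.325),plane(w,(320,264),.325))
print("tri", tri((w,(320.6,240)),(T,(237.7,251.7)),(S,(350.5,163.2))))
for c in cents(wi,(0,150,90),(4,255,255),(530,0,640,150),100)+cents(wi,(15,60,120),(35,255,255),(530,20,640,150),50): print(c)
md=(593,80)
print("medal",plane(w,md,.01),tri((w,md),(S,(296,327)),(T,(382,229))))
v=[]
for u in list(range(30,210,5))+list(range(390,460,5)):
    c=np.nonzero(cv2.inRange(h[100:190,u:u+1],(0,0,150),(180,50,255)))[0]
    if len(c)>20: v.append(plane(w,(u,100+(c.min()+c.max())/2),.265)[:2])
v=np.array(v);k,b=np.polyfit(v[:,1],v[:,0],1);print("beam yaw",-k,b,np.std(v[:,0]-k*v[:,1]-b))
E
```

```text
cam [0.5197 0.1866 0.5735]
(array([12, 13, 14, 15, 16, 17, 18, 19, 20, 21, 22, 23, 24], dtype=uint8), array([ 29,  17,  42,  30,  27,  48,  28,  34,  49,  45,  74, 249, 946]))
handle [0.4576 0.177  0.325 ] edges [0.4566 0.1897 0.325 ] [0.4585 0.1643 0.325 ] [0.4766 0.1789 0.325 ] [0.4411 0.176  0.325 ]
tri [0.4555 0.1821 0.3234]
(array([  25,   40,   82,   80, 3641], dtype=int32), array([594.9948,  82.3249]))
(array([ 45,  41,  38,  40, 555], dtype=int32), array([594.0036,  79.1405]))
(array([ 60,  55,  12,  13, 102], dtype=int32), array([595.902 ,  80.1373]))
medal [ 0.6269 -0.1802  0.01  ] [ 0.625  -0.1683  0.0205]
beam yaw 0.07202099626834563 0.5298718370421015 0.00021726895558250563
```

```bash
python3 - <<'E'
from h import *
s=manip.sense();w=get_calibration("wrist");wi=capture("wrist")[:,:,::-1]
print(s["time_s"],s["ee_pos"],s["eef_rot"],np.abs(s["dq"]).max(),-w["R"].T@w["t"])
r=[c for c in cents(wi,(4,150,120),(16,255,255),(200,150,440,330),100)]
for c in r: print(c, plane(w,c[1],.325))
for c in cents(wi,(15,60,120),(35,255,255),(530,20,640,150),50): print(c, plane(w,c[1],.01))
E
```

```text
2.75 [0.4543 0.1834 0.4012] [3.1411 0.0009 0.077 ] 0.024942698480951334 [0.5197 0.1866 0.5735]
(array([  91,   62,   40,   52, 1642], dtype=int32), array([310.6845, 241.1705])) [0.4563 0.1834 0.325 ]
(array([ 38,  39,  39,  41, 564], dtype=int32), array([587.0709,  77.7571])) [ 0.629  -0.1715  0.01  ]
(array([ 53,  53,  12,  13, 100], dtype=int32), array([589.17,  78.54])) [ 0.6282 -0.1746  0.01  ]
```

Emit:
move_arm --pt "0 0 0 0.001 0 -0.02 0.0854" --pt "0 0 0 0.001 0.001 -0.03 0.0854" --pt "0 0 0 0 0 -0.03 0.0854" --pt "0 0 0 0 0 -0.025 0.0854" --pt "0 0 0 0 0 -0.012 0.0854" --pt "0 0 0 0 0 0 0.06" --pt "0 0 0 0 0 0 0.04" --pt "0 0 0 0 0 0 0.03" --pt "0 0 0 0 0 0 0.02" --pt "0 0 0 0 0 0 0.0" --pt "0 0 0 0 0 0 0.0" --pt "0 0 0 0 0 0 0.0"

```text
time_s: 3.8
ee_pos: [0.4573, 0.1856, 0.2863]
eef_rot: [-3.141, -0.003, 0.077]
ft_force: [-0.7, -1.2, 7.0]
finger_gap: 0.0239
grip_force: 59.3
```

Emit:
move_arm --pt "0 0 0 0.0002 -0.0022 0 0" --pt "0 0 0 0.0003 -0.0044 0 0" --pt "0 0 0 0.0005 -0.0066 0 0" --pt "0 0 0 0.0007 -0.0088 0 0" --pt "0 0 0 0.0008 -0.011 0 0" --pt "0 0 0 0.001 -0.0132 0 0" --pt "0 0 0 0.0012 -0.0154 0 0" --pt "0 0 0 0.0013 -0.0176 0 0" --pt "0 0 0 0.0015 -0.0198 0 0" --pt "0 0 0 0.0017 -0.022 0 0" --pt "0 0 0 0.0018 -0.0242 0 0" --pt "0 0 0 0.002 -0.0264 0 0" --pt "0 0 0 0.0018 -0.0242 0 0" --pt "0 0 0 0.0017 -0.022 0 0" --pt "0 0 0 0.0015 -0.0198 0 0" --pt "0 0 0 0.0013 -0.0176 0 0" --pt "0 0 0 0.0012 -0.0154 0 0" --pt "0 0 0 0.001 -0.0132 0 0" --pt "0 0 0 0.0008 -0.011 0 0" --pt "0 0 0 0.0007 -0.0088 0 0"

```text
time_s: 5.47
ee_pos: [0.4815, -0.1196, 0.2863]
eef_rot: [3.141, -0.005, 0.076]
ft_force: [1.8, 2.6, 5.8]
finger_gap: 0.024
grip_force: 59.4
```

Emit:
move_arm --pt "0 0 0 0.0005 -0.0066 0 0" --pt "0 0 0 0.0003 -0.0044 0 0" --pt "0 0 0 0.0002 -0.0022 0 0" --pt "0 0 0 0 0 0 0"

```text
time_s: 5.8
ee_pos: [0.4825, -0.1327, 0.2863]
eef_rot: [3.14, -0.005, 0.076]
ft_force: [3.3, -0.9, 5.3]
finger_gap: 0.0244
grip_force: 59.3
```

```bash
cat >obs.py <<'E'
# record N alternating frames: python3 obs.py tag N
import sys; from h import *
tag,N=sys.argv[1],int(sys.argv[2]); D=dict(t=[],ee=[],s=[],w=[])
for i in range(N):
    st=manip.sense(); D["t"].append(st["time_s"]); D["ee"].append(st["ee_pos"]); D["s"].append(capture("scene")[:,:,::-1])
np.savez("rec_"+tag,**{k:np.array(v) for k,v in D.items()})
print(st["time_s"],st["ee_pos"],st["eef_rot"],st["ft_force"])
cv2.imwrite("pics/obs_%s.png"%tag,D["s"][-1])
E
python3 obs.py a 24; python3 - <<'E'
from h import *
D=np.load("rec_a.npz"); s=D["s"]
t=capture("top")[:,:,::-1]; cv2.imwrite("pics/top2.png",t)
a=np.vstack([np.hstack([cv2.resize(np.ascontiguousarray(s[i][150:390,180:500]),(400,300)) for i in p]) for p in ((0,8),(16,23))])
cv2.imwrite("pics/c3.png",a); print(D["t"][[0,1,-1]],D["ee"][[0,-1]])
E
```

```text
6.95 [ 0.4825 -0.1327  0.2863] [ 3.1395 -0.0047  0.0764] [ 3.4376 -0.4344  4.8686]
[5.8  5.85 6.95] [[ 0.4825 -0.1327  0.2863]
 [ 0.4825 -0.1327  0.2863]]
```

View pics/c3.png

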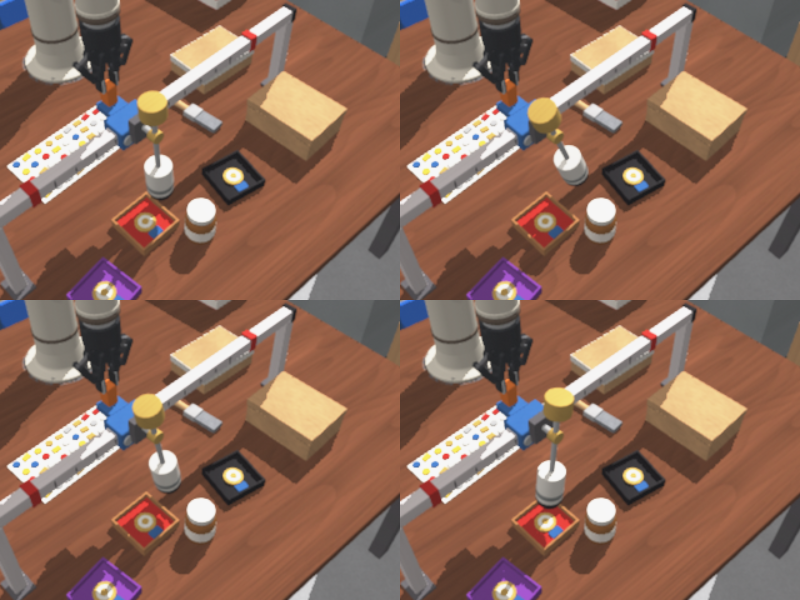

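The four frames show the camera clear of the carton, swinging beside the tray while the carriage holds. The brass weight moves between about (300,235) and (307,237) in the full picture. I'll track the brass and the white cylinder together.

```bash
cat >fit.py <<'E'
import sys; from h import *; from scipy.optimize import least_squares
yaw=.0765; ex=np.array([np.cos(yaw),np.sin(yaw),0]); ey=np.array([-np.sin(yaw),np.cos(yaw),0]); S=get_calibration("scene")
def pj(p): q=S["K"]@(S["R"]@p+S["t"]); return q[:2]/q[2]
def track(D):
    out=[]
    for im,ee in zip(D["s"],D["ee"]):
        piv=np.array([ee[0],ee[1],.280])+.14*ex; r=[]
        for sgn,L,lo,hi,n,am in((-1,.08,(14,90,60),(32,255,255),26,60),(1,.14,(0,0,135),(180,45,255),45,60)):
            u,v=pj(piv+[0,0,-sgn*L]).astype(int); c=cents(im,lo,hi,(u-n,v-n if sgn<0 else v-22,u+n,v+n if sgn<0 else v+30),am)
            if not c: r.append(np.nan); continue
            c=max(c,key=lambda a:a[0][4])[1]; o,d=ray(S,c); p=o+d*((piv-o)@ex)/(d@ex)-piv
            r.append(sgn*np.arctan2(sgn*(p@ey)*sgn,sgn*-p[2])) if sgn>0 else r.append(np.arctan2(-(p@ey),p[2]))
        out.append(r)
    return np.array(out)
def fit(t,th,w=None,c=None,soft=0.12):
    t0=t[-1]
    f=lambda p:np.r_[p[0]+p[1]*np.cos(p[3]*(t-t0))+p[2]*np.sin(p[3]*(t-t0))-th,(p[3]-(w or 3.31))*(.3 if w else .02)]
    q=least_squares(f,[0,.1,.1,w or 3.31],loss="soft_l1",f_scale=.02); return q.x,np.std(q.fun[:-1])
if __name__=="__main__":
    D=np.load("rec_%s.npz"%sys.argv[1]); w=float(sys.argv[2]) if len(sys.argv)>2 else None
    T=track(D)
    print(T[::3].T)
    for j,n in((0,"brass"),(1,"white")):
        k=~np.isnan(T[:,j])
        if k.sum()<6: continue
        p,s=fit(D["t"][k],T[k,j],w); print(n,"c,A,B,w",p,"amp",np.hypot(p[1],p[2]),"res",s,"=> theta %.4f rate %.4f at t=%.2f"%(p[1],p[2]*p[3],D["t"][k][-1]))
E
python3 fit.py a
```

```text
[[ 0.0649  0.194   0.2875  0.3288  0.3058  0.2265  0.1028 -0.0258]
 [-0.0029  0.1572  0.271   0.3161  0.2946  0.2002  0.0466 -0.1142]]
brass c,A,B,w [-0.0201 -0.1116 -0.3288  2.8069] amp 0.34723772877631054 res 0.007471858218797547 => theta -0.1116 rate -0.9229 at t=6.95
white c,A,B,w [-0.004  -0.1971 -0.2595  3.28  ] amp 0.3258210051571271 res 0.0037255493119080795 => theta -0.1971 rate -0.8510 at t=6.95
```

```bash
cat >plan.py <<'E'
# plan.py theta rate dt_since w dist N
import sys; from h import *; from scipy.optimize import minimize
th,r,dt,w0,dist,N=[float(a) for a in sys.argv[1:7]];N=int(N);delay=.02;h=1/12
def M(w,t): return np.array([[np.cos(w*t),np.sin(w*t)/w],[-w*np.sin(w*t),np.cos(w*t)]])
ws=[w0*.985,w0,w0*1.015];B=[];F=[]
for w in ws:
    tf=N*h+delay; F.append(M(w,tf+dt)@[th,r]*[w,1]/w)
    G=np.zeros((2,N))
    for k in range(N):
        for kk,s in((k,1),(k+1,-1)):
            G[:,k]+=s*M(w,tf-kk*h-delay if kk<N else 0)@[0,w*w/9.81/h]*[1,1/w]
    B.append(G)
Bm,Fm=np.vstack(B),np.hstack(F); L=np.tril(np.ones((N,N)))
Df=np.diff(np.eye(N+2),axis=0)[:,1:-1]
f=lambda u:4*np.sum((Bm@u+Fm)**2)+20*np.sum((Df@u)**2)+.3*np.sum((L@u)**2)*0
g=lambda u:8*Bm.T@(Bm@u+Fm)+40*Df.T@Df@u
q=minimize(f,np.zeros(N),jac=g,bounds=[(-.03,.03)]*N,constraints=[dict(type="eq",fun=lambda u:u.sum()-dist),dict(type="ineq",fun=lambda u:.09-L@u),dict(type="ineq",fun=lambda u:L@u+.15)],method="SLSQP",options=dict(maxiter=500))
u=np.round(q.x,4);print(q.success,"final(theta,rate/w) per w:",(Bm@u+Fm).reshape(-1,2),"range",(L@u).min(),(L@u).max(),u.sum())
x=M(w0,dt+delay)@[th,r];pk=0;v=0
for k in range(N):
    x=x+[0,w0**2/9.81*(u[k]-v)/h];v=u[k]
    for i in range(5): x=M(w0,h/5)@x;pk=max(pk,abs(x[0]))
print("peak",pk);print(", ".join("[0,0,0,%.4f,%.4f,0,0]"%(.0765*a,-.997*a) for a in u))
E
python3 plan.py -.1971 -.851 .10 3.28 .048 34
```

```text
True final(theta,rate/w) per w: [[-0.0105  0.0265]
 [ 0.0023  0.0016]
 [ 0.0098 -0.0251]] range -0.15000000000000002 0.047799999999999995 0.047799999999999995
peak 0.3131649178644616
[0,0,0,0.0004,-0.0054,0,0], [0,0,0,0.0007,-0.0087,0,0], [0,0,0,0.0007,-0.0097,0,0], [0,0,0,0.0007,-0.0086,0,0], [0,0,0,0.0005,-0.0059,0,0], [0,0,0,0.0001,-0.0018,0,0], [0,0,0,-0.0002,0.0030,0,0], [0,0,0,-0.0006,0.0082,0,0], [0,0,0,-0.0010,0.0132,0,0], [0,0,0,-0.0013,0.0175,0,0], [0,0,0,-0.0016,0.0208,0,0], [0,0,0,-0.0018,0.0229,0,0], [0,0,0,-0.0018,0.0235,0,0], [0,0,0,-0.0017,0.0226,0,0], [0,0,0,-0.0016,0.0202,0,0], [0,0,0,-0.0013,0.0167,0,0], [0,0,0,-0.0009,0.0122,0,0], [0,0,0,-0.0005,0.0070,0,0], [0,0,0,-0.0001,0.0016,0,0], [0,0,0,0.0003,-0.0038,0,0], [0,0,0,0.0007,-0.0089,0,0], [0,0,0,0.0010,-0.0132,0,0], [0,0,0,0.0013,-0.0166,0,0], [0,0,0,0.0015,-0.0191,0,0], [0,0,0,0.0016,-0.0204,0,0], [0,0,0,0.0016,-0.0207,0,0], [0,0,0,0.0015,-0.0200,0,0], [0,0,0,0.0014,-0.0185,0,0], [0,0,0,0.0013,-0.0164,0,0], [0,0,0,0.0010,-0.0137,0,0], [0,0,0,0.0008,-0.0108,0,0], [0,0,0,0.0006,-0.0078,0,0], [0,0,0,0.0004,-0.0050,0,0], [0,0,0,0.0002,-0.0023,0,0]
```

Emit:
move_arm --pt "0 0 0 0.0004 -0.0054 0 0" --pt "0 0 0 0.0007 -0.0087 0 0" --pt "0 0 0 0.0007 -0.0097 0 0" --pt "0 0 0 0.0007 -0.0086 0 0" --pt "0 0 0 0.0005 -0.0059 0 0" --pt "0 0 0 0.0001 -0.0018 0 0" --pt "0 0 0 -0.0002 0.003 0 0" --pt "0 0 0 -0.0006 0.0082 0 0" --pt "0 0 0 -0.001 0.0132 0 0" --pt "0 0 0 -0.0013 0.0175 0 0" --pt "0 0 0 -0.0016 0.0208 0 0" --pt "0 0 0 -0.0018 0.0229 0 0" --pt "0 0 0 -0.0018 0.0235 0 0" --pt "0 0 0 -0.0017 0.0226 0 0" --pt "0 0 0 -0.0016 0.0202 0 0" --pt "0 0 0 -0.0013 0.0167 0 0" --pt "0 0 0 -0.0009 0.0122 0 0" --pt "0 0 0 -0.0005 0.007 0 0" --pt "0 0 0 -0.0001 0.0016 0 0" --pt "0 0 0 0.0003 -0.0038 0 0"

```text
time_s: 8.72
ee_pos: [0.4707, 0.0159, 0.2863]
eef_rot: [-3.141, -0.004, 0.08]
ft_force: [-0.2, 2.5, 7.9]
finger_gap: 0.0243
grip_force: 59.8
```

Emit:
move_arm --pt "0 0 0 0.0007 -0.0089 0 0" --pt "0 0 0 0.001 -0.0132 0 0" --pt "0 0 0 0.0013 -0.0166 0 0" --pt "0 0 0 0.0015 -0.0191 0 0" --pt "0 0 0 0.0016 -0.0204 0 0" --pt "0 0 0 0.0016 -0.0207 0 0" --pt "0 0 0 0.0015 -0.02 0 0" --pt "0 0 0 0.0014 -0.0185 0 0" --pt "0 0 0 0.0013 -0.0164 0 0" --pt "0 0 0 0.001 -0.0137 0 0" --pt "0 0 0 0.0008 -0.0108 0 0" --pt "0 0 0 0.0006 -0.0078 0 0" --pt "0 0 0 0.0004 -0.005 0 0" --pt "0 0 0 0.0002 -0.0023 0 0"

```text
time_s: 9.88
ee_pos: [0.4863, -0.1807, 0.2863]
eef_rot: [3.141, -0.004, 0.076]
ft_force: [1.7, 3.1, 6.3]
finger_gap: 0.0238
grip_force: 59.7
```

```bash
python3 obs.py b 30; python3 fit.py b 3.28; python3 fit.py b; python3 - <<'E'
import cv2,numpy as np
s=np.load("rec_b.npz")["s"]; t=s.mean(0).astype(np.uint8)
cv2.imwrite("pics/c4.png",np.hstack([cv2.resize(np.ascontiguousarray(a[210:350,230:360]),(390,420)) for a in(s[0],s[15])]))
E
```

```text
11.3333 [ 0.4863 -0.181   0.2863] [ 3.1391 -0.0047  0.0763] [ 3.1072 -1.0034  4.9121]
[[-0.1395 -0.1019 -0.0443  0.0304  0.0997  0.1542  0.1823  0.1765  0.1374
   0.0775]
 [-0.2184 -0.1869 -0.116  -0.0347  0.0471  0.1179  0.1505  0.1438  0.096
   0.0204]]
brass c,A,B,w [ 0.0318 -0.0093 -0.1553  3.2451] amp 0.15561495173823242 res 0.004853835498197406 => theta -0.0093 rate -0.5041 at t=11.33
white c,A,B,w [-0.0282 -0.0118 -0.1821  3.2584] amp 0.1824661883843061 res 0.002967930836778097 => theta -0.0118 rate -0.5933 at t=11.33
[[-0.1395 -0.1019 -0.0443  0.0304  0.0997  0.1542  0.1823  0.1765  0.1374
   0.0775]
 [-0.2184 -0.1869 -0.116  -0.0347  0.0471  0.1179  0.1505  0.1438  0.096
   0.0204]]
brass c,A,B,w [ 0.0206  0.0081 -0.1628  3.037 ] amp 0.1629823097072681 res 0.0015334696826211716 => theta 0.0081 rate -0.4944 at t=11.33
white c,A,B,w [-0.0333 -0.0033 -0.1855  3.1697] amp 0.18551086631874034 res 0.0017572042795933704 => theta -0.0033 rate -0.5879 at t=11.33
```

View pics/c4.png

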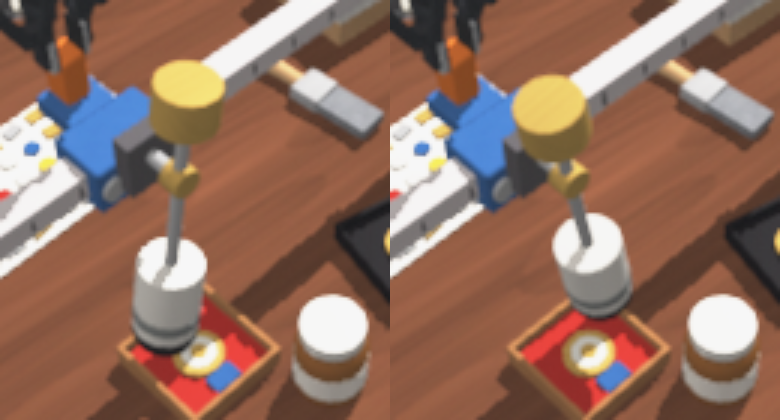

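The mean of the two frames puts the dome near the medal, with the swing now about half as large. I'll fit frequency and gain jointly over both records, since the executed move is known.

```bash
cat >joint.py <<'E'
from fit import *; from scipy.integrate import solve_ivp
u1=np.array([54,87,97,86,59,18,-30,-82,-132,-175,-208,-229,-235,-226,-202,-167,-122,-70,-16,38,89,132,166,191,204,207,200,185,164,137,108,78,50,23])/1e4/.997
def M(w,t): return np.array([[np.cos(w*t),np.sin(w*t)/w],[-w*np.sin(w*t),np.cos(w*t)]])
A,Bv=np.load("rec_a.npz"),np.load("rec_b.npz");Ta,Tb=track(A),track(Bv)
def sim(x,w,g,u,d):
    h=1/12;v=0;x=M(w,d)@x
    for k in u: x=M(w,h)@(x+[0,g*w*w/9.81*(k-v)/h]);v=k
    return x+[0,-g*w*w/9.81*v/h]
def res(p,j,full=False):
    th,r,w,g,d,ca,cb=p[:7]
    a=[ (M(w,t-6.95)@[th,r])[0]+ca for t in A["t"]]
    x=sim(M(w,.1)@[th,r],w,g,u1,d)
    b=[ (M(w,t-Bv["t"][0]-d)@x)[0]+cb for t in Bv["t"]]
    return np.r_[np.array(a)-Ta[:,j],np.array(b)-Tb[:,j],(g-1)*.02,(d-.02)*.3]
if __name__=="__main__":
  for j in(1,0):
    best=min((least_squares(res,[-.2,-.85,w,1,.02,0,0],args=(j,),loss="soft_l1",f_scale=.01) for w in(3.0,3.2,3.4)),key=lambda q:q.cost)
    p=best.x; r=best.fun;x=sim(M(p[2],.1)@p[:2],p[2],p[3],u1,p[4]);t=Bv["t"]
    print(j,p,"rms",np.std(r[:24]),np.std(r[24:54]),"state at last b",M(p[2],t[-1]-t[0]-p[4])@x)
E
python3 joint.py
```

```text
1 [-0.1815 -0.9244  3.1402  1.3691 -0.0253 -0.0258 -0.0351] rms 0.004195983868163963 0.0018795357200926636 state at last b [-0.0003 -0.5855]
0 [-0.1412 -0.8244  3.0277  1.0132  0.023   0.0214  0.0201] rms 0.008876484097270593 0.0015229685039627164 state at last b [ 0.0089 -0.494 ]
```

```bash
sed -i 's/w0\*.985,w0,w0\*1.015/w0*.97,w0,w0*1.03/; s/"ineq",fun=lambda u:L@u+.15/"ineq",fun=lambda u:L@u+.12/' plan.py; python3 plan.py .004 -.54 .05 3.08 0 28
```

```text
True final(theta,rate/w) per w: [[-0.0058 -0.0287]
 [-0.0054 -0.0044]
 [ 0.0021  0.0187]] range -0.019799999999999998 0.0901 0.00010000000000000113
peak 0.14397116050327216
[0,0,0,0.0001,-0.0018,0,0], [0,0,0,0.0004,-0.0047,0,0], [0,0,0,0.0006,-0.0080,0,0], [0,0,0,0.0008,-0.0108,0,0], [0,0,0,0.0010,-0.0127,0,0], [0,0,0,0.0010,-0.0134,0,0], [0,0,0,0.0010,-0.0128,0,0], [0,0,0,0.0008,-0.0109,0,0], [0,0,0,0.0006,-0.0081,0,0], [0,0,0,0.0004,-0.0049,0,0], [0,0,0,0.0002,-0.0020,0,0], [0,0,0,0.0000,-0.0000,0,0], [0,0,0,-0.0001,0.0014,0,0], [0,0,0,-0.0003,0.0041,0,0], [0,0,0,-0.0006,0.0075,0,0], [0,0,0,-0.0008,0.0109,0,0], [0,0,0,-0.0010,0.0137,0,0], [0,0,0,-0.0012,0.0153,0,0], [0,0,0,-0.0012,0.0157,0,0], [0,0,0,-0.0011,0.0147,0,0], [0,0,0,-0.0009,0.0123,0,0], [0,0,0,-0.0007,0.0089,0,0], [0,0,0,-0.0004,0.0048,0,0], [0,0,0,-0.0000,0.0006,0,0], [0,0,0,0.0002,-0.0031,0,0], [0,0,0,0.0004,-0.0057,0,0], [0,0,0,0.0005,-0.0064,0,0], [0,0,0,0.0004,-0.0047,0,0]
```

Emit:
move_arm --pt "0 0 0 0.0001 -0.0018 0 0" --pt "0 0 0 0.0004 -0.0047 0 0" --pt "0 0 0 0.0006 -0.008 0 0" --pt "0 0 0 0.0008 -0.0108 0 0" --pt "0 0 0 0.001 -0.0127 0 0" --pt "0 0 0 0.001 -0.0134 0 0" --pt "0 0 0 0.001 -0.0128 0 0" --pt "0 0 0 0.0008 -0.0109 0 0" --pt "0 0 0 0.0006 -0.0081 0 0" --pt "0 0 0 0.0004 -0.0049 0 0" --pt "0 0 0 0.0002 -0.002 0 0" --pt "0 0 0 0 0 0 0" --pt "0 0 0 -0.0001 0.0014 0 0" --pt "0 0 0 -0.0003 0.0041 0 0" --pt "0 0 0 -0.0006 0.0075 0 0" --pt "0 0 0 -0.0008 0.0109 0 0" --pt "0 0 0 -0.001 0.0137 0 0" --pt "0 0 0 -0.0012 0.0153 0 0" --pt "0 0 0 -0.0012 0.0157 0 0" --pt "0 0 0 -0.0011 0.0147 0 0"

```text
time_s: 13.05
ee_pos: [0.4868, -0.1869, 0.2863]
eef_rot: [3.139, -0.005, 0.076]
ft_force: [4.2, -1.3, 5.6]
finger_gap: 0.0245
grip_force: 59.6
```

Emit:
move_arm --pt "0 0 0 -0.0009 0.0123 0 0" --pt "0 0 0 -0.0007 0.0089 0 0" --pt "0 0 0 -0.0004 0.0048 0 0" --pt "0 0 0 0 0.0006 0 0" --pt "0 0 0 0.0002 -0.0031 0 0" --pt "0 0 0 0.0004 -0.0057 0 0" --pt "0 0 0 0.0005 -0.0064 0 0" --pt "0 0 0 0.0004 -0.0047 0 0"

```text
time_s: 13.72
ee_pos: [0.4862, -0.18, 0.2863]
eef_rot: [3.141, -0.004, 0.077]
ft_force: [1.5, 1.5, 7.2]
finger_gap: 0.0245
grip_force: 59.8
```

```bash
python3 obs.py c 36; python3 fit.py c 3.1; python3 fit.py c
```

```text
15.4667 [ 0.4863 -0.1812  0.2863] [ 3.1389 -0.0044  0.0762] [ 3.3364 -2.4103  6.3244]
[[ 0.0215  0.0312  0.0208  0.0145  0.0059  0.003   0.0033  0.0058  0.0147
   0.0209  0.0275  0.0356]
 [-0.0277 -0.0366 -0.0436 -0.058  -0.0623 -0.0726 -0.0725 -0.0623 -0.0577
  -0.0456 -0.0367 -0.0302]]
brass c,A,B,w [0.0197 0.0163 0.0047 3.1006] amp 0.01695434442008723 res 0.002342331889825745 => theta 0.0163 rate 0.0145 at t=15.47
white c,A,B,w [-0.0482  0.0216  0.0059  3.1004] amp 0.022392747653050476 res 0.0019231935774253546 => theta 0.0216 rate 0.0184 at t=15.47
[[ 0.0215  0.0312  0.0208  0.0145  0.0059  0.003   0.0033  0.0058  0.0147
   0.0209  0.0275  0.0356]
 [-0.0277 -0.0366 -0.0436 -0.058  -0.0623 -0.0726 -0.0725 -0.0623 -0.0577
  -0.0456 -0.0367 -0.0302]]
brass c,A,B,w [0.0182 0.016  0.0006 3.3667] amp 0.01604542078530339 res 0.002192317585110922 => theta 0.0160 rate 0.0022 at t=15.47
white c,A,B,w [-0.0496  0.0214  0.002   3.2867] amp 0.021486686579443526 res 0.0018774708256999526 => theta 0.0214 rate 0.0066 at t=15.47
```

```bash
python3 - <<'E'
from h import *
c=get_calibration("wrist");w=capture("wrist")[:,:,::-1];t=capture("top")[:,:,::-1];s=np.load("rec_c.npz")["s"][-1]
np.savez("wc",**c);cv2.imwrite("pics/wrist3.png",w);cv2.imwrite("pics/top3.png",t)
a=np.vstack([np.hstack([cv2.resize(w[0:330].copy(),(400,206)),np.zeros((206,400,3),np.uint8)]),np.hstack([cv2.resize(s[210:350,230:360].copy(),(390,390)),cv2.resize(t[180:260,340:420].copy(),(410,390))[:,:410]])])
a[:206,400:]=cv2.resize(t[150:315,250:570].copy(),(400,206))
cv2.imwrite("pics/c5.png",a); print(manip.sense()["time_s"],a.shape)
E
```

```text
15.6167 (596, 800, 3)
```

View pics/c5.png

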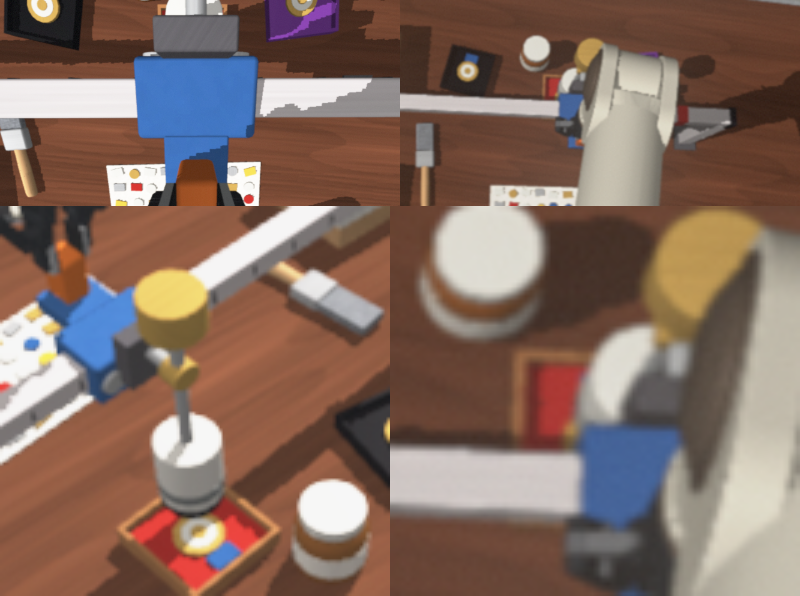

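The crops show the camera hanging nearly straight with its dome just in front of the medal. In the scene crop the dome is near x = 191 and the medal near x = 198. The wrist view shows the tray rim peeping out on both sides of the bracket. I'll measure the offset from those.

```bash
python3 - <<'E'
from fit import *
w=dict(np.load("wc.npz"));im=cv2.imread("pics/wrist3.png")
for v in(6,10,14):
    h=cv2.cvtColor(im[v:v+3],cv2.COLOR_BGR2HSV)
    print(v,[(u,*map(int,h[1,u])) for u in list(range(246,272,2))+list(range(350,372,2))])
ee=np.array([.4863,-.1812]);piv=np.r_[ee,.28]+.14*ex
f=lambda x,y:(230+x/3,210+(y-206)/2.786)
for n,p in(("cyl top",(187,438)),("cyl bot L/R mid",(191,478)),("dome low",(192,512)),("brass top",(171,290))):
    o,d=ray(S,f(*p));q=o+d*((piv-o)@ex)/(d@ex)-piv;print(n,q@ey,q[2])
print("pred px lens",pj(piv-[0,0,.21]),"medal px for s=lens",pj(np.r_[(piv)[:2],.01]),"measured medal",f(199,534))
print("pred handle top px",pj(np.r_[ee,.325]),"meas",f(71,243))
E
```

```text
6 [(246, 10, 140, 115), (248, 9, 142, 115), (250, 9, 138, 116), (252, 12, 142, 163), (254, 13, 143, 187), (256, 12, 144, 186), (258, 13, 146, 187), (260, 12, 145, 188), (262, 13, 145, 185), (264, 12, 145, 187), (266, 13, 93, 197), (268, 23, 4, 249), (270, 23, 4, 251), (350, 25, 9, 166), (352, 23, 13, 163), (354, 13, 101, 172), (356, 13, 139, 196), (358, 13, 142, 192), (360, 13, 141, 193), (362, 13, 144, 190), (364, 11, 146, 119), (366, 9, 144, 113), (368, 10, 144, 113), (370, 9, 142, 113)]
10 [(246, 8, 135, 117), (248, 9, 138, 116), (250, 9, 142, 117), (252, 12, 144, 175), (254, 13, 144, 209), (256, 13, 145, 208), (258, 13, 143, 207), (260, 13, 143, 208), (262, 13, 144, 206), (264, 13, 138, 207), (266, 16, 16, 234), (268, 20, 3, 251), (270, 20, 3, 251), (350, 17, 11, 169), (352, 25, 9, 165), (354, 15, 26, 158), (356, 13, 136, 189), (358, 13, 141, 196), (360, 13, 142, 199), (362, 13, 144, 191), (364, 11, 135, 85), (366, 9, 137, 69), (368, 10, 144, 69), (370, 7, 137, 69)]
14 [(246, 9, 145, 116), (248, 10, 143, 118), (250, 10, 144, 122), (252, 12, 147, 174), (254, 13, 143, 209), (256, 13, 144, 196), (258, 13, 144, 99), (260, 13, 142, 90), (262, 12, 137, 91), (264, 11, 87, 109), (266, 23, 4, 243), (268, 20, 3, 251), (270, 20, 3, 251), (350, 25, 9, 167), (352, 19, 12, 169), (354, 23, 13, 156), (356, 11, 109, 126), (358, 13, 144, 182), (360, 13, 142, 206), (362, 13, 144, 190), (364, 10, 134, 82), (366, 9, 129, 71), (368, 9, 131, 70), (370, 10, 129, 75)]
cyl top 0.0018085422722819273 -0.10068392826955086
cyl bot L/R mid 0.0023447235810565886 -0.16612084793531734
dome low 9.500057233934925e-06 -0.22325262363462017
brass top -0.0009728009782989117 0.10148750511967208
pred px lens [293.7771 317.1976] medal px for s=lens [294.7473 328.8173] measured medal (296.3333333333333, 327.73151471643934)
pred handle top px [251.1043 226.3602] meas (253.66666666666666, 223.28068916008615)
```

```bash
python3 - <<'E'
from fit import *
w=dict(np.load("wc.npz"))
for u in(251.5,307.5,363.5): p=plane(w,(u,10),.024);print(p,"s",p@ey)
print("lens s",np.array([.4863,-.1812,0])@ey)
im=cv2.imread("pics/wrist3.png");c=max(cents(im,(100,120,60),(125,255,255),(150,60,480,220),500),key=lambda a:a[0][4]);print(c)
u0,uw=c[0][0]+150,c[0][2];p=plane(w,(u0+uw/2,130),.275);print("carriage top ctr s",p@ey)
E
```

```text
[ 0.6728 -0.108   0.024 ] s -0.15913893272957216
[ 0.6771 -0.1632  0.024 ] s -0.21450318667778664
[ 0.6815 -0.2185  0.024 ] s -0.2699246838227717
lens s -0.21783571944246327
(array([   64,    30,   199,   130, 24468], dtype=int32), array([313.4638, 154.5007]))
carriage top ctr s -0.2198027735145513
```

```bash
python3 plan.py .019 .010 .15 3.12 -.004 18
```

```text
True final(theta,rate/w) per w: [[-0.0002  0.0034]
 [ 0.0009  0.0014]
 [ 0.0015 -0.001 ]] range -0.0123 0.0019000000000000002 -0.0039
peak 0.017214095442947518
[0,0,0,-0.0002,0.0021,0,0], [0,0,0,-0.0002,0.0030,0,0], [0,0,0,-0.0002,0.0031,0,0], [0,0,0,-0.0002,0.0025,0,0], [0,0,0,-0.0001,0.0014,0,0], [0,0,0,-0.0000,0.0002,0,0], [0,0,0,0.0001,-0.0010,0,0], [0,0,0,0.0002,-0.0020,0,0], [0,0,0,0.0002,-0.0026,0,0], [0,0,0,0.0002,-0.0028,0,0], [0,0,0,0.0002,-0.0026,0,0], [0,0,0,0.0002,-0.0020,0,0], [0,0,0,0.0001,-0.0011,0,0], [0,0,0,0.0000,-0.0001,0,0], [0,0,0,-0.0001,0.0009,0,0], [0,0,0,-0.0001,0.0016,0,0], [0,0,0,-0.0001,0.0019,0,0], [0,0,0,-0.0001,0.0014,0,0]
```

Emit:
move_arm --pt "0 0 0 -0.0002 0.0021 0 0" --pt "0 0 0 -0.0002 0.003 0 0" --pt "0 0 0 -0.0002 0.0031 0 0" --pt "0 0 0 -0.0002 0.0025 0 0" --pt "0 0 0 -0.0001 0.0014 0 0" --pt "0 0 0 0 0.0002 0 0" --pt "0 0 0 0.0001 -0.001 0 0" --pt "0 0 0 0.0002 -0.002 0 0" --pt "0 0 0 0.0002 -0.0026 0 0" --pt "0 0 0 0.0002 -0.0028 0 0" --pt "0 0 0 0.0002 -0.0026 0 0" --pt "0 0 0 0.0002 -0.002 0 0" --pt "0 0 0 0.0001 -0.0011 0 0" --pt "0 0 0 0 -0.0001 0 0" --pt "0 0 0 -0.0001 0.0009 0 0" --pt "0 0 0 -0.0001 0.0016 0 0" --pt "0 0 0 -0.0001 0.0019 0 0" --pt "0 0 0 -0.0001 0.0014 0 0"

```text
time_s: 17.12
ee_pos: [0.486, -0.1772, 0.2863]
eef_rot: [3.139, -0.004, 0.076]
ft_force: [2.6, -1.4, 5.9]
finger_gap: 0.0244
grip_force: 59.7
```

```bash
python3 obs.py d 36; python3 fit.py d 3.12
```

```text
18.8667 [ 0.4859 -0.1768  0.2863] [ 3.1395 -0.0038  0.0765] [2.2995 0.2551 6.0266]
[[ 0.0184  0.0173  0.0195  0.0198  0.0213  0.0206  0.0211  0.021   0.021
   0.0213  0.0212  0.021 ]
 [-0.0492 -0.0474 -0.0464 -0.0467 -0.0468 -0.0477 -0.0471 -0.0455 -0.0461
  -0.0459 -0.0476 -0.0477]]
brass c,A,B,w [ 0.02   -0.0007 -0.0013  3.1199] amp 0.001519388458901344 res 0.0006123255755778466 => theta -0.0007 rate -0.0042 at t=18.87
white c,A,B,w [-0.0469 -0.0005 -0.0007  3.12  ] amp 0.0009136629460528305 res 0.0008889070721808909 => theta -0.0005 rate -0.0023 at t=18.87
```

Emit:
move_arm --pt "0 0 0 0 0 0 0" --pt "0 0 0 0 0 0 0" --pt "0 0 0 0 0 0 0" --pt "0 0 0 0 0 0 0" --pt "0 0 0 0 0 0 0" --pt "0 0 0 0 0 0 0" --pt "0 0 0 0 0 0 0" --pt "0 0 0 0 0 0 0" --pt "0 0 0 0 0 0 0" --pt "0 0 0 0 0 0 0" --pt "0 0 0 0 0 0 0" --pt "0 0 0 0 0 0 0" --pt "0 0 0 0 0 0 0" --pt "0 0 0 0 0 0 0" --pt "0 0 0 0 0 0 0" --pt "0 0 0 0 0 0 0" --pt "0 0 0 0 0 0 0" --pt "0 0 0 0 0 0 0" --pt "0 0 0 0 0 0 0" --pt "0 0 0 0 0 0 0"

```text
time_s: 20.58
ee_pos: [0.486, -0.1767, 0.2863]
eef_rot: [3.14, -0.004, 0.077]
ft_force: [1.4, -1.6, 6.2]
finger_gap: 0.0246
grip_force: 59.7
```

Emit:
move_arm --pt "0 0 0 0 0 0 0" --pt "0 0 0 0 0 0 0" --pt "0 0 0 0 0 0 0" --pt "0 0 0 0 0 0 0" --pt "0 0 0 0 0 0 0" --pt "0 0 0 0 0 0 0" --pt "0 0 0 0 0 0 0" --pt "0 0 0 0 0 0 0" --pt "0 0 0 0 0 0 0" --pt "0 0 0 0 0 0 0" --pt "0 0 0 0 0 0 0" --pt "0 0 0 0 0 0 0" --pt "0 0 0 0 0 0 0" --pt "0 0 0 0 0 0 0" --pt "0 0 0 0 0 0 0" --pt "0 0 0 0 0 0 0" --pt "0 0 0 0 0 0 0" --pt "0 0 0 0 0 0 0" --pt "0 0 0 0 0 0 0" --pt "0 0 0 0 0 0 0"

```text
time_s: 22.25
ee_pos: [0.486, -0.1768, 0.2863]
eef_rot: [3.14, -0.004, 0.077]
ft_force: [1.8, -0.3, 6.7]
finger_gap: 0.0243
grip_force: 59.7
```

Emit:
move_arm --pt "0 0 0 0 0 0 0" --pt "0 0 0 0 0 0 0" --pt "0 0 0 0 0 0 0" --pt "0 0 0 0 0 0 0" --pt "0 0 0 0 0 0 0" --pt "0 0 0 0 0 0 0" --pt "0 0 0 0 0 0 0" --pt "0 0 0 0 0 0 0" --pt "0 0 0 0 0 0 0" --pt "0 0 0 0 0 0 0" --pt "0 0 0 0 0 0 0" --pt "0 0 0 0 0 0 0" --pt "0 0 0 0 0 0 0" --pt "0 0 0 0 0 0 0" --pt "0 0 0 0 0 0 0" --pt "0 0 0 0 0 0 0"

```text
time_s: 23.58
ee_pos: [0.486, -0.1768, 0.2863]
eef_rot: [3.14, -0.004, 0.077]
ft_force: [2.7, -0.8, 6.0]
finger_gap: 0.0239
grip_force: 59.7
```

```bash
python3 obs.py e 14; python3 fit.py e 3.12|tail -2
```

```text
24.2333 [ 0.486  -0.1767  0.2863] [ 3.1396 -0.0038  0.0766] [2.8688 0.023  6.3459]
brass c,A,B,w [ 0.0191  0.0021 -0.0003  3.12  ] amp 0.002093804831838882 res 0.00045435403519874834 => theta 0.0021 rate -0.0011 at t=24.23
white c,A,B,w [-0.0491  0.0011 -0.0024  3.12  ] amp 0.002671714847891147 res 0.0006354533875012612 => theta 0.0011 rate -0.0076 at t=24.23
```

Still for over six seconds. Now I'll release and lift away.

Emit:
move_arm --pt "0 0 0 0 0 0 0.03" --pt "0 0 0 0 0 0 0.04" --pt "0 0 0 0 0 0 0.05" --pt "0 0 0 0 0 0 0.065" --pt "0 0 0 0 0 0 0.08" --pt "0 0 0 0 0 0 0.08" --pt "0 0 0 0 0 0 0.08" --pt "0 0 0 0 0 0.01 0.08" --pt "0 0 0 0 0 0.02 0.08" --pt "0 0 0 0 0 0.03 0.08" --pt "0 0 0 0 0 0.03 0.08" --pt "0 0 0 -0.01 0 0.03 0.08" --pt "0 0 0 -0.01 0 0.02 0.08" --pt "0 0 0 0 0 0.005 0.08" --pt "0 0 0 0 0 0 0.08" --pt "0 0 0 0 0 0 0.08"

```text
time_s: 25.62
ee_pos: [0.4643, -0.1759, 0.4294]
eef_rot: [3.141, 0.0, 0.077]
ft_force: [-0.2, -0.6, -0.1]
finger_gap: 0.0803
grip_force: 0.0
```

```bash
python3 - <<'E'
from h import *
D=dict(t=[],ee=[],s=[])
for i in range(30):
    D["t"].append(manip.sense()["time_s"]);D["ee"].append([.486,-.1768,.286]);D["s"].append(capture("scene")[:,:,::-1])
np.savez("rec_f",**{k:np.array(v) for k,v in D.items()})
E
python3 fit.py f 3.12; python3 - <<'E'
from h import *
cv2.imwrite("pics/fin.png",np.load("rec_f.npz")["s"][-1])
E
```

```text
[[ 0.0173  0.0183  0.0197  0.0203  0.0203  0.0207  0.0207  0.0209  0.0203
   0.0197]
 [-0.035  -0.0334 -0.0319 -0.0317 -0.0306 -0.0298 -0.0314 -0.0296 -0.028
  -0.0329]]
brass c,A,B,w [ 0.0196 -0.0001 -0.0014  3.12  ] amp 0.0014106351276987625 res 0.0004126691434309885 => theta -0.0001 rate -0.0044 at t=27.07
white c,A,B,w [-0.0318 -0.0008 -0.0021  3.12  ] amp 0.0022810838741300224 res 0.0008887626900625519 => theta -0.0008 rate -0.0067 at t=27.07
```

View pics/fin.png

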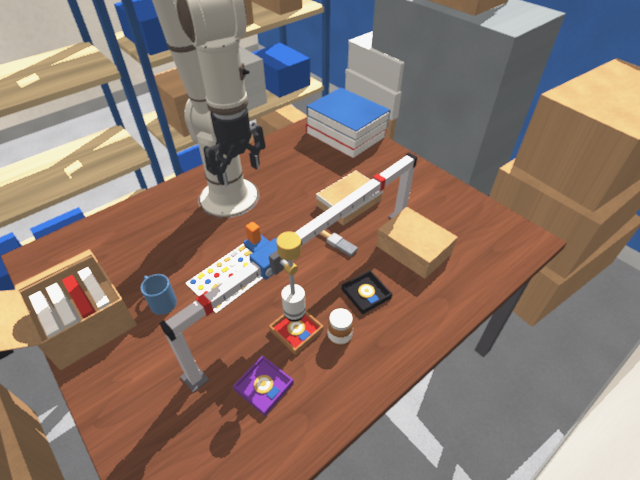

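The final picture shows the camera hanging straight over the medal at about (296,327). The gripper is clear and the other things are where they were.

```bash
python3 -c "
from bench import manip; print(manip.close_job())"
```

```text
the job is handed in; nothing more can be done
None
```

The camera hangs straight and still over the medal in the wooden tray, with swing within about 0.002 rad and the lens a few millimetres at most from the medal's centre along the beam; it was held over six seconds before I let go, the gripper is clear, and the job was handed in at about 27 s.

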